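# Set the tray under the nozzle and hold the hopper lid open for filling

### The arm

A 6-joint arm with a two-finger parallel gripper is mounted at the origin on the work surface. World frame = base frame: x ahead of the robot, y to its left, z up, the work surface at z = 0. Lengths are in mm, angles in rad, forces in N, time in s.
With the tool pointing down it reaches from about 275 to 1000 mm from the base axis. Payload 8.4 kg.
Tool frame: the origin (TCP) lies between the finger pads; the fingertips stand 17 mm ahead of it and the grasp point (between the pads) lies 2 mm behind it; z points along the fingers, y is the line along which they close (so a half turn about z gives the same grasp; the last joint's range is limited). The gripper opens to 85 mm and grips with 20 to 120 N. Pads are 22 mm wide; open, the fingers measure 114 mm over their backs; the gripper's body (76 mm by 85 mm) begins 54 mm behind the grasp point. The pads swing forward as they close: fully open they stand 13 mm farther back than shut.
Start: joints at [1.106, 0.353, 1.633, -0, 1.155, -0.002], TCP at [279.033, 559.257, 213.481] pointing down, gripper open.
Joint ranges: [-2.63, 2.63], [-0.92, 2.1], [0.06, 2.66], [-1.3, 4.44], [0, 2.69], [-3.02, 3.02]. Speed limits (rad/s): [2.22, 2.22, 2.79, 3.14, 3.14, 3.14].

### API

Orientations are given as [roll, pitch, yaw] about the fixed x, y, z axes, in that order (R = Rz(yaw) Ry(pitch) Rx(roll)).
In Python, from rig import sense, grab_frame, sign_off gives the robot as it stands. The module is installed in compiled form; this text tells all that it offers.
- The arm moves only by the tool send_rows, never from a script. Its argument "moves" is a list that holds one entry, the list of rows, each a list of 7 numbers: the shift along the world's x, y, z in m, then the turn, a rotation vector about the world's x, y, z in rad, then the opening, from -1 (shut) to 1 (fully open). In form: [[[dx, dy, dz, rx, ry, rz, jaw], ...]]. A call has 1 to 10 rows; each row shifts and turns the commanded pose from where the row before left it; what a row does not reach is not made up. A row lasts 1/10 s, in which the tool goes at most 50 mm and 8.59 degrees, less where a joint would pass 70% of its speed; a pose out of reach is approached as far as the arm can. A call with a gripper value outside its range is refused whole. The fingers move at their own pace and stop on an object; "grip_force" is the grip in N (left out, the last holds). Time passes only in rows, so rows that do not move let the fingers close. It gives the time, the measured TCP pose, the force, the opening and the grip force at its end, in the units of the state.
- sense(): the state, without advancing time (a new reading comes with each control period).
- grab_frame(name): name is "scene" or "top" or "wrist"; returns a dict with "img" (480x640x3 uint8, red, green, blue), "mtx" (3x3 intrinsics, pixels), "rvec" (rotation vector, rad) and "tvec" (3), from world to camera coordinates, as OpenCV has them; the wrist camera has in their place "T_tool_cam" (4x4, takes a point from camera to tool coordinates, whose origin is the TCP and whose axes are the flange's). Camera axes: x right, y down, z forward; pixel columns grow to the right and rows downward; lengths in mm; the calibration is good to about 2 mm. A picture is of the moment at which its call begins: read the wrist's pose just before it. There is no depth.
- sign_off(): hands the job in; it is judged then, once.
The state is a dict: "clock": time; "qpos": joint angles; "qvel": joint speeds; "joint_efforts": joint torques, N m; "eef_pos": TCP position; "tcp_rot": TCP orientation; "contact_force": force on the tool from outside, world axes, zero at the start; "wrist_torque": the same for the moment, N m; "opening": opening from 0.0 (shut) to 1.0 (fully open); "grasp_force": force on a finger pad.
Only numpy, scipy, OpenCV 4.12 (cv2) and the standard library are available. Lean on these libraries where they do the work, as an engineer would, in place of code of your own. Each camera call takes 0.05 s, during which the arm holds its last target. There are 200 camera calls.

### The job

Get the filling machine ready: slide the metal tray along the counter, without lifting it, until its round mould is centred under the nozzle while the hopper lid is still shut, and let go of the tray. Then raise the hopper lid and keep holding it open with the fingers at 60 degrees so that the cook can pour in the filling; the lid falls shut by itself, so the program finishes while holding it. Leave the rolling pin, jar and bowl where they are.

Things in the scene. Friction and masses are not known exactly. Their poses are not given: they have to be found in the camera images.
- machine: filling machine, fixed, yaw within 12 degrees. Origin on the counter under the hopper's middle; x away from the robot, y left. White plinth 150x160x55 mm; on it a steel hopper 140 (x) x 150 mm, rim at z = 150. A pipe 22 mm thick (36 at the hopper's side), axis at z = 95, runs from its right side to y = -190, x = 0, where the nozzle points down. Below pipe and nozzle the counter is free
- nozzle_tip (a point): lower end of the machine's nozzle, 10 mm across there (24 mm higher up), 55 mm above the counter; at (0, -190, 55) mm in the machine's frame
- lid_hinge (a point): middle of the lid's hinge axis, at (70, 0, 151) mm in the machine's frame: the hopper's far edge. The axis runs along the machine's y. Does not move with the lid; its axes are the machine's
- lid (a joint): angle of the steel hopper lid, rad: 0 shut (flat), grows as the edge near the robot rises, stop at 1.9; 60 degrees is 1.047. The lid is 142 (hinge to near edge) x 154 x 4 mm, about 0.5 kg (varies), swings freely without a spring and falls shut when let go below about 1.5
- lid_tab (a point): grip point on the lid's tab, a black bar in the lid's plane sticking out of the middle of its near edge towards the robot: 24 mm wide (along the hinge axis), 10 thick, from 135 to 191 mm from the hinge axis. The point is mid-width, mid-thickness, 172 mm from the hinge axis; when shut 156 mm above the counter, 32 mm in front of the hopper, nothing beneath. Moves with the lid
- tray: loose flat aluminium tray, 230 (x) x 110 (y) x 6 mm, about 0.6 kg (varies), lying on the counter. Origin at its underside's centre. On its middle line, fixed to it: wooden post (x = -80), square mould (x = -20, 50x50 mm), round mould (x = 60); rims 26 mm above the counter. At the start its x points away from the robot within 18 degrees
- round_mould (a point): centre of the mouth of the round mould, 58 mm across outside, at (60, 0, 26) mm in the tray's frame
- tray_post (a point): point to grip on the tray's wooden post: square, 22 x 22 mm, its sides along the tray's x and y, top 51 mm above the counter; this point lies on its axis, at (-80, 0, 40) mm in the tray's frame. The square mould's wall is 24 mm away; else it stands free
- rolling_pin: wooden rolling pin, 56 mm thick, 400 mm long along its x, lying on the counter on the right of the tray; origin under its middle. Leave alone
- jar: closed glass jar, 70 mm across, 110 mm high, left of the machine; origin at the centre of its underside. Leave alone
- bowl: white bowl, 120 mm across, 55 mm high, in front of the machine; origin at the centre of its underside. Leave alone

How it is judged:
By the outcome, as a careful person would: the job done as asked, in the order asked, and still so for the second after the job is handed in, while the arm keeps its last pose, push and grip.
It also fails if it takes over 48 s, if anything falls off the work surface, if the arm or the gripper's body presses on something with over 40 N, if the wrist force passes 120 N, or if a joint passes its speed limit or range.

## Working session

There is one attempt and no reset: what is moved stays moved. The work goes in short steps, Python scripts to look and compute and a tool call to move; the robot and the scene stay as the last step left them, time stands still between calls to the robot, and variables do not carry over. Pictures are saved under pics/ and viewed, at most 10 in all, crops included, and the job is handed in when it is done.

Besides the shell and the picture viewer there is one more tool, called after "Request:" as a command line: name --argument value ..., lists and objects as JSON in quotes. send_rows: Moves the arm, as the interface text tells. Its arguments: {"type":"object","properties":{"moves":{"type":"array"},"grip_force":{"type":"number"}},"required":["moves"]}

```bash
mkdir -p pics; python3 - <<'E'
from rig import *
import cv2,pickle
s=sense();print(s)
d={}
for n in("scene","top"):
    f=grab_frame(n);d[n]=f;cv2.imwrite(f"pics/{n}0.png",f["img"][:,:,::-1]);print(n,f["mtx"],f["rvec"],f["tvec"])
pickle.dump(d,open("f0.pkl","wb"))
E
```

```text
{'clock': 0.0, 'qpos': array([ 1.10561643e+00,  3.53640115e-01,  1.63410023e+00, -1.89141066e-06,
        1.15518392e+00, -2.38545289e-03]), 'qvel': array([ 0.00117244, -0.00091739, -0.00057139,  0.00017207,  0.00024542,
       -0.00160359]), 'joint_efforts': array([-3.76557262e-03, -6.05278659e+01, -3.42047095e+01, -5.68002622e-05,
        9.59426514e-03,  8.03983312e-05]), 'eef_pos': array([278.81141084, 558.83571057, 212.78120971]), 'tcp_rot': array([-3.14026104e+00, -1.44713764e-06,  2.67879897e+00]), 'contact_force': array([ 0.07379622, -0.25603839,  0.00519314]), 'wrist_torque': array([0.00063154, 0.04686177, 0.02980651]), 'grasp_force': 0.0, 'opening': 0.9947739427236719}
scene [[464.48740427   0.         321.33213159]
 [  0.         464.48740427 242.45689738]
 [  0.           0.           1.        ]] [ 1.49816676  2.13555753 -0.78653702] [ 237.20659063 -316.82742371 1467.81065329]
top [[457.57868327   0.         324.7054661 ]
 [  0.         457.57868327 243.78370834]
 [  0.           0.           1.        ]] [ 2.13051744 -2.10136413  0.18529937] [ -40.33036112  569.32587882 1150.49169091]
```

View pics/top0.png

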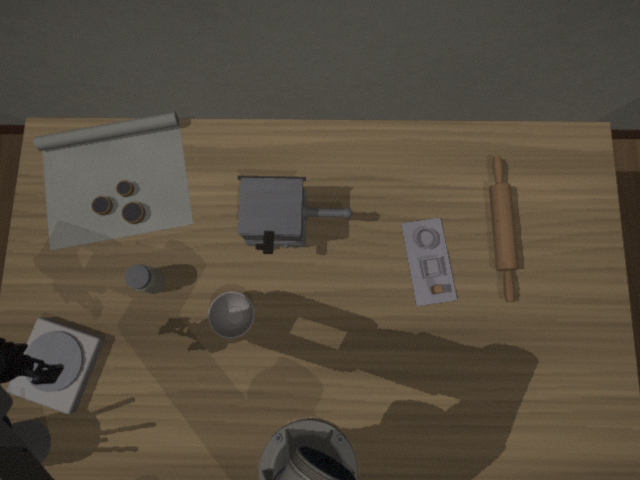

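View pics/scene0.png

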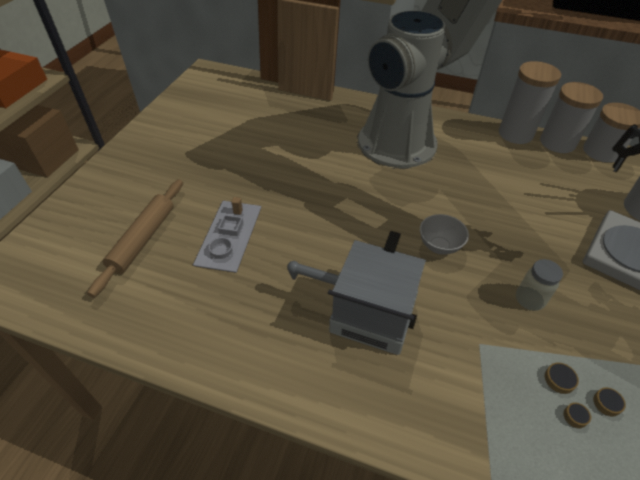

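The top view shows the machine lid around (272,208) with its tab at (266,242), and the nozzle end near (347,213). The tray is around (428,262) with its post at (437,289) and round mould at (427,237). The scene view agrees. I'll enlarge the top view for measuring.

```bash
cat > h.py <<'E'
import numpy as np,cv2,pickle
def ray(f,uv,z):
    R=cv2.Rodrigues(np.float64(f["rvec"]))[0];t=np.float64(f["tvec"]).ravel();c=-R.T@t
    uv=np.float64(uv).reshape(-1,1,2)
    n=cv2.undistortPoints(uv,np.float64(f["mtx"]),None).reshape(-1,2)
    d=np.c_[n,np.ones(len(n))]@R
    return c+d*((z-c[2])/d[:,2])[:,None]
def proj(f,P): return cv2.projectPoints(np.float64(P).reshape(-1,3),np.float64(f["rvec"]),np.float64(f["tvec"]),np.float64(f["mtx"]),None)[0].reshape(-1,2)
E
python3 - <<'E'
from h import *
d=pickle.load(open("f0.pkl","rb"));f=d["top"];im=f["img"]
hsv=cv2.cvtColor(im,cv2.COLOR_RGB2HSV)
for u,v in[(272,208),(409,230),(410,290),(395,260),(437,289),(335,213),(266,242),(290,180),(310,190)]:print((u,v),im[v,u],hsv[v,u])
c=im[165:315,225:465,::-1]
cv2.imwrite("pics/c.png",cv2.resize(cv2.convertScaleAbs(c,alpha=1.7),None,fx=3.33,fy=3.33,interpolation=cv2.INTER_CUBIC))
s=d["scene"]["img"][195:355,185:430,::-1]
cv2.imwrite("pics/s.png",cv2.resize(cv2.convertScaleAbs(s,alpha=1.7),None,fx=3.2,fy=3.2,interpolation=cv2.INTER_CUBIC))
E
```

```text
(272, 208) [83 82 85] [130   9  85]
(409, 230) [107 104 107] [150   7 107]
(410, 290) [99 84 64] [17 90 99]
(395, 260) [106  91  69] [ 18  89 106]
(437, 289) [108  84  62] [ 14 109 108]
(335, 213) [90 88 92] [135  11  92]
(266, 242) [25 20 17] [11 82 25]
(290, 180) [85 84 84] [ 0  3 85]
(310, 190) [78 66 51] [17 88 78]
```

View pics/c.png

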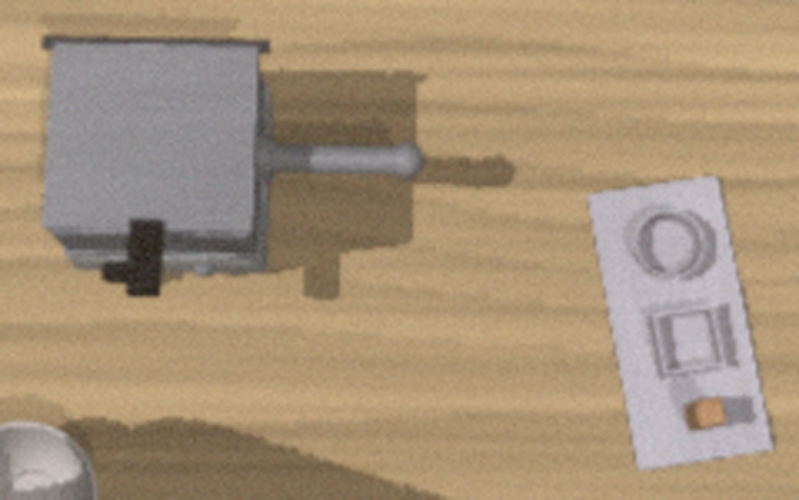

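View pics/s.png

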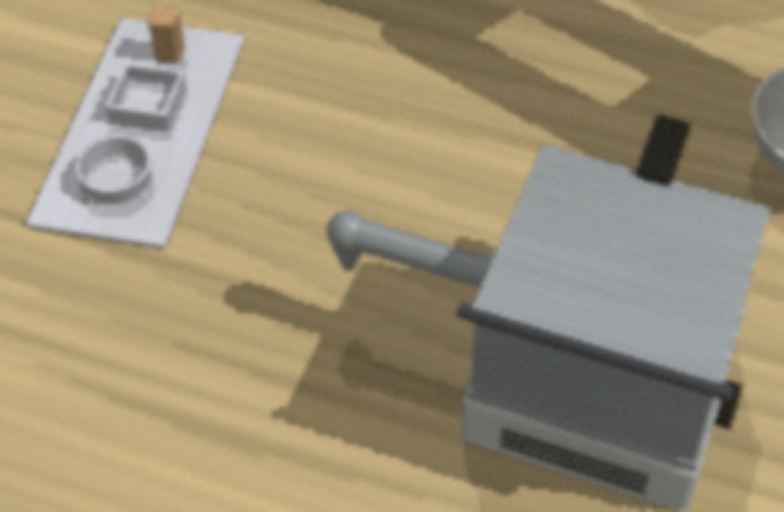

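Enlarged, the top crop shows the lid corners at about (48,42), (264,44), (252,237) and (43,227), the tab end at (143,295), and the nozzle knob at (410,160). The tray corners are (588,196), (718,178), (773,450) and (640,469). The scene crop shows the lid corners at (543,147), (770,208), (720,385) and (480,308), the nozzle tip at (349,268), and the tab from (655,180) to (672,120).

```bash
python3 - <<'E'
from h import *
np.set_printoptions(precision=1,suppress=True)
d=pickle.load(open("f0.pkl","rb"));T=d["top"];S=d["scene"]
up=lambda p,o,k:(np.float64(p)+.5)/k-.5+np.float64(o)
# tray by mask
def rect(f,box,z):
    hsv=cv2.cvtColor(f["img"],cv2.COLOR_RGB2HSV);x0,y0,x1,y1=box
    m=np.zeros(hsv.shape[:2],np.uint8);m[y0:y1,x0:x1]=(hsv[y0:y1,x0:x1,1]<45)*255
    m=cv2.morphologyEx(m,cv2.MORPH_OPEN,np.ones((3,3)))
    c=max(cv2.findContours(m,0,1)[0],key=cv2.contourArea)
    w=ray(f,c.reshape(-1,2),z)[:,:2].astype(np.float32)
    r=cv2.minAreaRect(w);print("tray rect",r,cv2.boxPoints(r).tolist());return r
rect(T,(392,210,470,315),6);rect(S,(185,195,268,280),6)
for f,box in((T,(425,275,445,300)),(S,(225,195,250,218))):
    hsv=cv2.cvtColor(f["img"],cv2.COLOR_RGB2HSV);x0,y0,x1,y1=box
    m=(hsv[...,1]>70)&(hsv[...,0]<16);q=np.argwhere(m[y0:y1,x0:x1]);print("post px",q.mean(0)[::-1]+[x0,y0],len(q))
tc=up([(588,196),(718,178),(773,450),(640,469)],(225,165),3.33);print("tray corners",ray(T,tc,6)[:,:2])
sc=up([(27,224),(122,18),(243,37),(166,245)],(185,195),3.2);print("tray corners S",ray(S,sc,6)[:,:2])
lt=up([(50,44),(262,46),(252,237),(43,227)],(225,165),3.33)
ls=up([(770,208),(543,147),(480,308),(720,385)],(185,195),3.2)
print("lid T far l,r near r,l",ray(T,lt,155)[:,:2]);print("lid S near l,near r,far r,far l",ray(S,ls,155)[:,:2])
print("tab T",ray(T,up([(131,295),(159,295),(131,221),(164,221)],(225,165),3.33),161)[:,:2])
print("tab S",ray(S,up([(656,115),(691,124),(637,176),(669,184)],(185,195),3.2),161)[:,:2])
print("nozzle S",ray(S,up([(349,268)],(185,195),3.2),55), "knob T",ray(T,up([(408,160)],(225,165),3.33),97),"knob S",ray(S,up([(347,230)],(185,195),3.2),97))
E
```

```text
tray rect ((536.0120849609375, -313.7642822265625), (230.12669372558594, 111.10309600830078), 9.365880966186523) [[413.4422607421875, -277.6784973144531], [431.52294921875, -387.3005065917969], [658.5819091796875, -349.8500671386719], [640.501220703125, -240.22805786132812]]
tray rect ((537.2438354492188, -314.05615234375), (232.78207397460938, 111.94166564941406), 9.342037200927734) [[413.3108825683594, -277.7211608886719], [431.4821472167969, -388.1781311035156], [661.1767578125, -350.3911437988281], [643.0054931640625, -239.93417358398438]]
post px [436.8 288.9] 78
post px [nan nan] 0
tray corners [[ 638.4 -241.7]
 [ 655.  -349.4]
 [ 431.4 -386. ]
 [ 414.8 -279.5]]
tray corners S [[ 657.8 -348.2]
 [ 431.8 -385.5]
 [ 416.8 -278.8]
 [ 639.5 -240.5]]
lid T far l,r near r,l [[714.3 179.4]
 [714.4  21.3]
 [569.3  25.1]
 [574.9 177.5]]
lid S near l,near r,far r,far l [[575.2 178. ]
 [575.9  25.6]
 [713.6  27.6]
 [717.1 176.7]]
tab T [[524.5 110.5]
 [524.8  90.3]
 [578.8 112.6]
 [579.1  88.7]]
tab S [[527.3  89.8]
 [527.1 113.9]
 [583.9  91.4]
 [583.3 112.5]]
nozzle S [[645.2 -88.7  55. ]] knob T [[643.5 -89.6  97. ]] knob S [[644.3 -89.1  97. ]]<stdin>:16: RuntimeWarning: Mean of empty slice.
  ret = um.true_divide(
```

Measurements from the two views agree:
- Machine yaw is about 0.3°, the hinge is at about (716,101), and the nozzle at about (645,-89).
- The tray centre is (536,-314), yaw 9.4°, which puts the post at (457,-327) and the mould at (595.5,-304).

Now I'll move over the post.

Request:
send_rows --moves '[[[0.0089, -0.0443, 0, 0, 0, -0.1257, 0.3], [0.0089, -0.0443, 0, 0, 0, -0.1257, 0.3], [0.0089, -0.0443, 0, 0, 0, -0.1257, 0.3], [0.0089, -0.0443, 0, 0, 0, -0.1257, 0.3], [0.0089, -0.0443, 0, 0, 0, -0.1257, 0.3], [0.0089, -0.0443, 0, 0, 0, -0.1257, 0.3], [0.0089, -0.0443, 0, 0, 0, -0.1257, 0.3], [0.0089, -0.0443, 0, 0, 0, -0.1257, 0.3], [0.0089, -0.0443, 0, 0, 0, -0.1257, 0.3], [0.0089, -0.0443, 0, 0, 0, -0.1257, 0.3]]]'

```text
clock: 1.1
eef_pos: [367.8, 114.5, 213.5]
tcp_rot: [3.141, -0.0, 1.417]
contact_force: [0.8, 0.3, -0.9]
opening: 0.654
grasp_force: 0.0
```

Request:
send_rows --moves '[[[0.0089, -0.0443, 0, 0, 0, -0.1257, 0.3], [0.0089, -0.0443, 0, 0, 0, -0.1257, 0.3], [0.0089, -0.0443, 0, 0, 0, -0.1257, 0.3], [0.0089, -0.0443, 0, 0, 0, -0.1257, 0.3], [0.0089, -0.0443, 0, 0, 0, -0.1257, 0.3], [0.0089, -0.0443, -0.01, 0, 0, -0.1257, 0.3], [0.0089, -0.0443, -0.02, 0, 0, -0.1257, 0.3], [0.0089, -0.0443, -0.02, 0, 0, -0.1257, 0.3], [0.0089, -0.0443, -0.02, 0, 0, -0.1257, 0.3], [0.0089, -0.0443, -0.02, 0, 0, -0.1257, 0.3]]]'

```text
clock: 2.1
eef_pos: [456.9, -328.6, 122.4]
tcp_rot: [-3.141, 0.0, 0.159]
contact_force: [0.7, 0.2, 0.5]
opening: 0.648
grasp_force: 0.0
```

Request:
send_rows --moves '[[[0, 0, 0, 0, 0, 0, 0.3], [0, 0, 0, 0, 0, 0, 0.3], [0, 0, 0, 0, 0, 0, 0.3]]]'

```text
clock: 2.4
eef_pos: [456.7, -325.9, 123.6]
tcp_rot: [-3.141, 0.0, 0.166]
contact_force: [-0.3, 0.7, 0.2]
opening: 0.647
grasp_force: 0.0
```

```bash
python3 - <<'E'
from rig import *
import numpy as np,cv2
from scipy.spatial.transform import Rotation as Ro
s=sense();print(s["clock"],s["eef_pos"],s["tcp_rot"],s["opening"],s["contact_force"],s["qpos"])
f=grab_frame("wrist");cv2.imwrite("pics/w1.png",cv2.convertScaleAbs(f["img"][:,:,::-1],alpha=1.6))
T=np.eye(4);T[:3,:3]=Ro.from_euler("xyz",s["tcp_rot"]).as_matrix();T[:3,3]=s["eef_pos"]
W=np.linalg.inv(T@f["T_tool_cam"])
for P in[(457.4,-326.8,51),(595.5,-304,26),(457.4,-326.8,6)]:
    q=f["mtx"]@(W@np.r_[P,1])[:3];print(P,q[:2]/q[2])
import pickle;pickle.dump(dict(mtx=f["mtx"],rvec=cv2.Rodrigues(W[:3,:3])[0],tvec=W[:3,3],img=f["img"]),open("w1.pkl","wb"))
E
```

```text
2.4 [ 456.69803565 -325.86881177  123.56103525] [-3.14089915e+00  3.77679190e-04  1.65996057e-01] 0.646958191767249 [-0.26552131  0.68837613  0.2248264 ] [-6.22566021e-01  3.58854928e-01  1.85120748e+00  2.75131099e-04
  9.32288414e-01  7.82070318e-01]
(457.4, -326.8, 51) [321.24932141 244.90484351]
(595.5, -304, 26) [322.02461769  -2.30763806]
(457.4, -326.8, 6) [321.08193569 225.06733932]
```

View pics/w1.png

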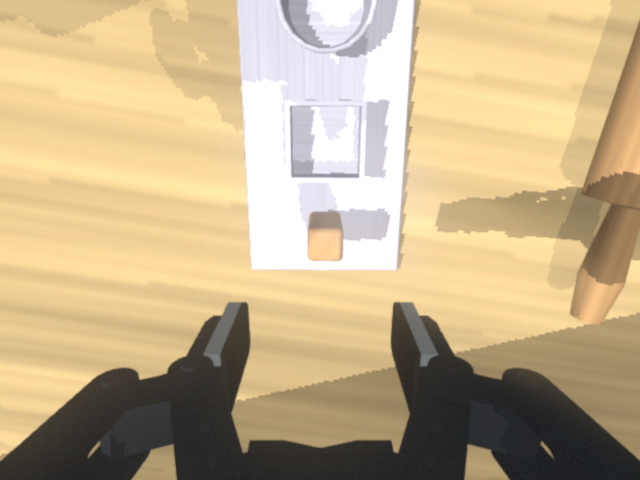

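The wrist view shows the post top at about (324,245), within 3 px of the prediction, and the fingers straddle it square to the tray. Now I'll descend and grip.

Request:
send_rows --moves '[[[0.0007, -0.0012, -0.012, 0, 0, 0, 0.3], [0, 0, -0.015, 0, 0, 0, 0.3], [0, 0, -0.015, 0, 0, 0, 0.3], [0, 0, -0.015, 0, 0, 0, 0.3], [0, 0, -0.015, 0, 0, 0, 0.3], [0, 0, -0.01, 0, 0, 0, 0.3], [0, 0, -0.003, 0, 0, 0, 0.3], [0, 0, 0, 0, 0, 0, 0.3]]]'

```text
clock: 3.25
eef_pos: [457.7, -327.7, 38.1]
tcp_rot: [-3.141, 0.0, 0.165]
contact_force: [0.6, 1.0, -0.0]
opening: 0.647
grasp_force: 0.0
```

Request:
send_rows --moves '[[[0, 0, 0, 0, 0, 0, -0.3], [0, 0, 0, 0, 0, 0, -0.6], [0, 0, 0, 0, 0, 0, -0.8], [0, 0, 0, 0, 0, 0, -1], [0, 0, 0, 0, 0, 0, -1], [0, 0, 0, 0, 0, 0, -1], [0, 0, 0, 0, 0, 0, -1], [0, 0, 0, 0, 0, 0, -1]]]' --grip_force 40

```text
clock: 4.05
eef_pos: [457.7, -328.0, 38.5]
tcp_rot: [-3.142, 0.0, 0.165]
contact_force: [-0.2, 0.6, -0.1]
opening: -0.003
grasp_force: 0.0
```

The gripper closed on nothing, so I'll look.

```bash
python3 - <<'E'
from rig import *
import numpy as np,cv2
s=sense();print(s["clock"],s["eef_pos"],s["tcp_rot"],s["opening"],s["grasp_force"])
f=grab_frame("wrist")["img"][:,:,::-1];g=grab_frame("scene")["img"][190:290,180:300,::-1]
a=cv2.resize(cv2.convertScaleAbs(f,alpha=1.6),(400,300));b=cv2.resize(cv2.convertScaleAbs(g,alpha=1.7),(400,300))
cv2.imwrite("pics/g.png",np.hstack([a,b]))
E
```

```text
4.05 [ 457.72231297 -327.95036279   38.46469086] [-3.14156167e+00  1.11970432e-05  1.64782719e-01] -0.0033268058264530375 0.0
```

View pics/g.png

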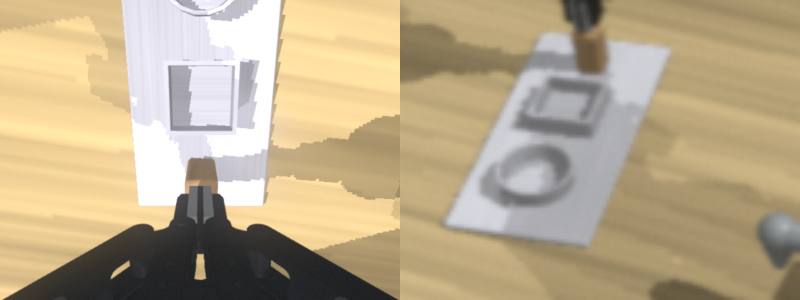

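The fingers closed just on the robot's side of the post. I'll compare where the TCP projects with where the fingers really appear, and re-measure the tray.

```bash
python3 - <<'E'
from rig import *
from h import *
from scipy.spatial.transform import Rotation as Ro
np.set_printoptions(precision=1,suppress=True)
s=sense();S=grab_frame("scene");T=grab_frame("top");f=grab_frame("wrist")
M=np.eye(4);M[:3,:3]=Ro.from_euler("xyz",s["tcp_rot"]).as_matrix();M[:3,3]=s["eef_pos"]
W=np.linalg.inv(M@f["T_tool_cam"]);w=dict(mtx=f["mtx"],rvec=cv2.Rodrigues(W[:3,:3])[0],tvec=W[:3,3])
print(f["T_tool_cam"],f["mtx"][0])
e=s["eef_pos"]
for n,c in(("scene",S),("wrist",w),("top",T)):print(n,proj(c,[e+[0,0,-17],e,e+[0,0,50]]))
hsv=cv2.cvtColor(S["img"],cv2.COLOR_RGB2HSV)
m=np.zeros(hsv.shape[:2],np.uint8);m[195:280,185:268]=(hsv[195:280,185:268,1]<45)*255
m=cv2.morphologyEx(m,cv2.MORPH_OPEN,np.ones((3,3)))
c=max(cv2.findContours(m,0,1)[0],key=cv2.contourArea);r=cv2.minAreaRect(ray(S,c.reshape(-1,2),6)[:,:2].astype(np.float32));print(r)
print("post proj",proj(S,[(457.4,-326.8,51),(457.4,-326.8,6)]))
a=cv2.resize(cv2.convertScaleAbs(S["img"][185:235,205:265,::-1],alpha=1.8),(480,400),interpolation=cv2.INTER_CUBIC)
b=cv2.convertScaleAbs(f["img"][200:480,200:440,::-1],alpha=2.);b=cv2.resize(b,(320,400))
cv2.imwrite("pics/g2.png",np.hstack([a,b]))
E
```

```text
[[   0.    -1.    -0.3   79.3]
 [   1.     0.     0.     0.2]
 [  -0.    -0.3    1.  -161.4]
 [   0.     0.     0.     1. ]] [400.1   0.  320.1]
scene [[236.8 207.7]
 [236.  203.1]
 [233.6 189. ]]
wrist [[319.4 282.5]
 [319.4 298.1]
 [319.2 366.5]]
top [[435.9 289.1]
 [437.4 288.5]
 [442.  286.7]]
((536.986083984375, -314.0985412597656), (233.30447387695312, 111.94166564941406), 9.342037200927734)
post proj [[235.9 199.6]
 [238.  211.8]]
```

View pics/g2.png

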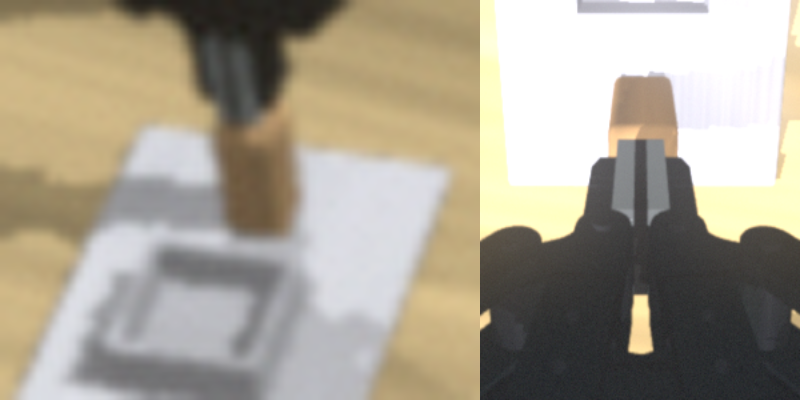

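The wrist view shows the closed tips lying over the post's top face, and in the earlier view the tip spacing puts them about 27 mm behind the reported TCP at that opening. So shut, the fingertips are about 18 mm behind the reported TCP, not 17 ahead: the reported TCP is about 35 mm too far out. I'll reopen, go about 32 mm lower while watching the force, and close again.

Request:
send_rows --moves '[[[0, 0, 0.003, 0, 0, 0, 0.3], [0, 0, 0.003, 0, 0, 0, 0.3], [0, 0, 0, 0, 0, 0, 0.3], [0, 0, 0, 0, 0, 0, 0.3], [0, 0, 0, 0, 0, 0, 0.3], [0, 0, -0.012, 0, 0, 0, 0.3], [0, 0, -0.012, 0, 0, 0, 0.3], [0, 0, -0.01, 0, 0, 0, 0.3], [0, 0, -0.004, 0, 0, 0, 0.3], [0, 0, 0, 0, 0, 0, 0.3]]]'

```text
clock: 5.3
eef_pos: [457.1, -327.5, 5.3]
tcp_rot: [-3.14, 0.001, 0.165]
contact_force: [-0.8, -0.4, 0.2]
opening: 0.648
grasp_force: 0.0
```

Request:
send_rows --moves '[[[0, 0, 0, 0, 0, 0, -0.2], [0, 0, 0, 0, 0, 0, -0.4], [0, 0, 0, 0, 0, 0, -0.6], [0, 0, 0, 0, 0, 0, -0.8], [0, 0, 0, 0, 0, 0, -1], [0, 0, 0, 0, 0, 0, -1]]]' --grip_force 30

```text
clock: 5.9
eef_pos: [458.1, -328.2, 7.0]
tcp_rot: [3.141, -0.001, 0.165]
contact_force: [-0.6, 0.3, 6.4]
opening: 0.252
grasp_force: 30.9
```

The post is gripped (opening 0.252, about 21 mm). Now I'll slide the tray by (+49.5, +215) mm.

Request:
send_rows --moves '[[[0.0012, 0.005, 0, 0, 0, 0, -1], [0.0023, 0.01, 0, 0, 0, 0, -1], [0.0035, 0.015, 0, 0, 0, 0, -1], [0.0046, 0.02, 0, 0, 0, 0, -1], [0.0046, 0.02, 0, 0, 0, 0, -1], [0.0046, 0.02, 0, 0, 0, 0, -1], [0.0046, 0.02, 0, 0, 0, 0, -1], [0.0046, 0.02, 0, 0, 0, 0, -1], [0.0046, 0.02, 0, 0, 0, 0, -1], [0.0046, 0.02, 0, 0, 0, 0, -1]]]'

```text
clock: 6.9
eef_pos: [497.5, -157.5, 6.9]
tcp_rot: [3.141, -0.001, 0.165]
contact_force: [-1.8, -5.1, 5.6]
opening: 0.253
grasp_force: 31.2
```

Request:
send_rows --moves '[[[0.0046, 0.02, 0, 0, 0, 0, -1], [0.0028, 0.012, 0, 0, 0, 0, -1], [0.0018, 0.008, 0, 0, 0, 0, -1], [0.0011, 0.005, 0, 0, 0, 0, -1], [0, 0, 0, 0, 0, 0, -1], [0, 0, 0, 0, 0, 0, -1], [0, 0, 0, 0, 0, 0, -1]]]'

```text
clock: 7.6
eef_pos: [507.8, -112.1, 6.9]
tcp_rot: [-3.141, -0.001, 0.165]
contact_force: [1.2, 5.3, 8.5]
opening: 0.254
grasp_force: 31.3
```

```bash
cat > m.py <<'E'
from rig import *
from h import *
from scipy.spatial.transform import Rotation as Ro
np.set_printoptions(precision=1,suppress=True)
def main(name):
    s=sense();print(s["clock"],s["eef_pos"],s["tcp_rot"],s["contact_force"],s["opening"])
    S=grab_frame("scene");T=grab_frame("top")
    for f in(T,S):
        hsv=cv2.cvtColor(f["img"],cv2.COLOR_RGB2HSV)
        q=proj(f,[(a,b,6) for a in(440,720) for b in(-30,-190)]).astype(int)
        (x0,y0),(x1,y1)=q.min(0),q.max(0)
        m=np.zeros(hsv.shape[:2],np.uint8);m[y0:y1,x0:x1]=((hsv[...,1]<45)&(hsv[...,2]>90))[y0:y1,x0:x1]*255
        c=max(cv2.findContours(m,0,1)[0],key=cv2.contourArea);print(cv2.minAreaRect(ray(f,c.reshape(-1,2),6)[:,:2].astype(np.float32)))
    pickle.dump(dict(T=T,S=S),open(name+".pkl","wb"))
    a=proj(T,(590,-90,20))[0].astype(int);b=proj(S,(590,-90,20))[0].astype(int)
    cr=lambda f,p:cv2.resize(cv2.convertScaleAbs(f["img"][p[1]-65:p[1]+65,p[0]-50:p[0]+50,::-1],alpha=1.8),(400,520),interpolation=cv2.INTER_CUBIC)
    print("crop origin",a-[50,65],b-[50,65],"scale 4")
    cv2.imwrite(f"pics/{name}.png",np.hstack([cr(T,a),cr(S,b)]))
E
python3 -c "import m;m.main('t1')"
```

```text
7.6 [ 507.8 -112.1    6.9] [-3.1 -0.   0.2] [1.2 5.3 8.5] 0.2542762213269105
((600.4309692382812, -158.3889617919922), (114.01812744140625, 51.49195098876953), 50.035186767578125)
((586.1694946289062, -98.50880432128906), (231.07713317871094, 111.46463775634766), 9.186007499694824)
crop origin [296 174] [252 204] scale 4
```

View pics/t1.png

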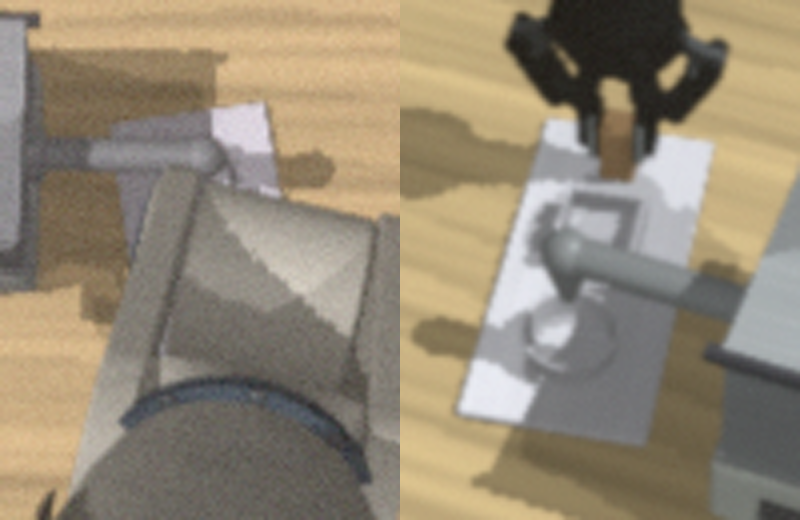

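The tray slid along with the grip. Its centre is now (586.2,-98.5) with yaw 9.2°, so the mould is at about (645.4,-88.9). In the scene crop the ring centre is (570,337), the nozzle tip is (568,300), and the finger tips are at (590,152) and (645,155), which lets me calibrate the finger length.

```bash
python3 - <<'E'
from h import *
np.set_printoptions(precision=1,suppress=True)
S=pickle.load(open("t1.pkl","rb"))["S"]
o=np.array([252,204]);p=lambda a:(np.float64(a)-[400,0]+.5)/4-.5+o
print("ring",ray(S,p((570,337)),26),"nozzle",ray(S,p((568,300)),55))
print("tips px",p((590,152)),p((645,155)))
for z in(6,15,25,35,45,60):print(z,proj(S,[(508+11,-112-17,z),(508+11,-112+17,z)]).ravel())
E
```

```text
ring [[650.2 -86.6  26. ]] nozzle [[645.9 -88.6  55. ]]
tips px [299.1 241.6] [312.9 242.4]
6 [298.1 247.6 310.8 251.2]
15 [298.  245.3 310.8 248.9]
25 [297.9 242.7 310.8 246.3]
35 [297.8 240.  310.7 243.6]
45 [297.7 237.3 310.7 240.9]
60 [297.6 233.2 310.7 236.8]
```

Request:
send_rows --moves '[[[0, 0, 0, 0, 0, 0, -0.6], [0, 0, 0, 0, 0, 0, -0.4], [0, 0, 0, 0, 0, 0, -0.1], [0, 0, 0, 0, 0, 0, 0.2], [0, 0, 0, 0, 0, 0, 0.2], [0, 0, 0.01, 0, 0, 0, 0.2], [0, 0, 0.02, 0, 0, 0, 0.2], [0, 0, 0.03, 0, 0, 0, 0.2], [0, 0, 0.04, 0, 0, 0, 0.2], [0, 0, 0.04, 0, 0, 0, 0.2]]]'

```text
clock: 8.7
eef_pos: [506.6, -112.9, 148.3]
tcp_rot: [-3.141, 0.001, 0.165]
contact_force: [0.6, -0.8, -0.4]
opening: 0.603
grasp_force: 0.0
```

Request:
send_rows --moves '[[[0, 0.004, 0.03, 0, 0, 0, 0.0], [0.004, 0.02, 0.03, 0, 0, -0.02, 0.0], [0.005, 0.03, 0.022, 0, 0, -0.025, 0.0], [0.005, 0.03, 0, 0, 0, -0.025, 0.0], [0.005, 0.03, 0, 0, 0, -0.025, 0.0], [0.005, 0.03, 0, 0, 0, -0.025, 0.0], [0.005, 0.03, 0, 0, 0, -0.025, 0.0], [0.005, 0.025, 0, 0, 0, -0.02, 0.0], [0.003, 0.015, 0, 0, 0, 0, 0.0], [0, 0, 0, 0, 0, 0, 0.0]]]'

```text
clock: 9.7
eef_pos: [544.4, 102.4, 228.9]
tcp_rot: [-3.141, -0.0, 0.002]
contact_force: [0.8, 0.1, 0.0]
opening: 0.5
grasp_force: 0.0
```

```bash
python3 - <<'E'
import m
from m import *
m.main('t2')
d=pickle.load(open("t2.pkl","rb"));S,T=d["S"],d["T"]
s=sense();f=grab_frame("wrist")
M=np.eye(4);M[:3,:3]=Ro.from_euler("xyz",s["tcp_rot"]).as_matrix();M[:3,3]=s["eef_pos"]
W=np.linalg.inv(M@f["T_tool_cam"]);w=dict(mtx=f["mtx"],rvec=cv2.Rodrigues(W[:3,:3])[0],tvec=W[:3,3])
hsv=cv2.cvtColor(f["img"],cv2.COLOR_RGB2HSV)
print("tab pred",proj(w,[(544,101,161),(525,113,161),(525,89,161),(574,113,161),(574,89,161)]))
o=cv2.resize(cv2.convertScaleAbs(f["img"][:,:,::-1],alpha=2.5),(400,300));o=np.vstack([o,np.zeros((220,400,3),np.uint8)])
t=cv2.imread("pics/t2.png");t=cv2.resize(t,None,fx=.5,fy=.5);o[300:,:][:220,:400]=t[:220]
a=proj(T,(590,-90,20))[0].astype(int)
b=cv2.resize(cv2.convertScaleAbs(T["img"][a[1]-65:a[1]+65,a[0]-50:a[0]+50,::-1],alpha=1.8),(400,520),interpolation=cv2.INTER_CUBIC)
cv2.imwrite("pics/t2w.png",np.hstack([o,b]))
E
```

```text
9.7 [544.4 102.4 228.9] [-3.1 -0.   0. ] [0.8 0.1 0. ] 0.4999221115591328
((535.2171630859375, -105.8197250366211), (128.28871154785156, 110.57784271240234), 9.35749626159668)
((527.5203247070312, -106.0163345336914), (112.62239074707031, 115.48344421386719), 9.536978721618652)
crop origin [296 174] [252 204] scale 4
tab pred [[319.  248.4]
 [299.7 277.4]
 [338.4 277.4]
 [298.5 199.7]
 [339.7 199.8]]
```

View pics/t2w.png

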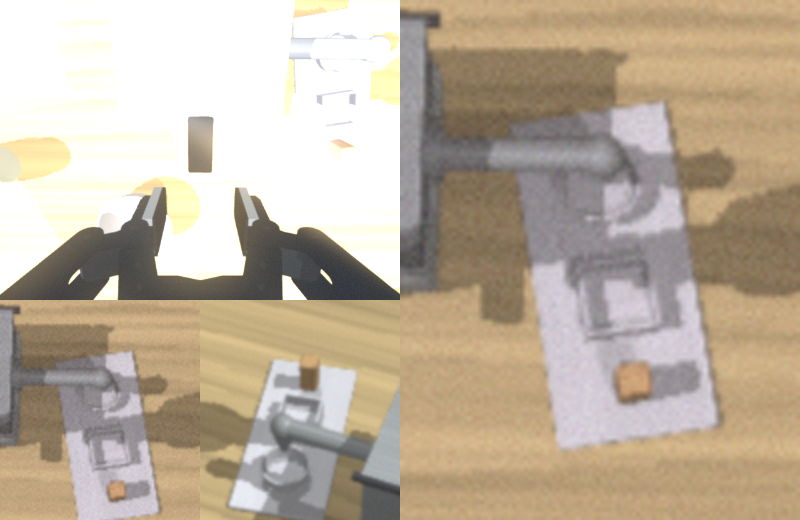

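The tray stayed put after release. In the top crop its corners are (512,125), (663,103), (720,428) and (562,447). The tab lies centred between the open fingers at wrist pixel (320,232).

```bash
python3 - <<'E'
from h import *
np.set_printoptions(precision=1,suppress=True)
d=pickle.load(open("t2.pkl","rb"));T=d["T"];S=d["S"]
w=ray(T,(np.float64([(512,125),(663,103),(720,428),(562,447)])-[400,0]+.5)/4-.5+[296,174],6)[:,:2]
r=cv2.minAreaRect(w.astype(np.float32));x=(w[0]+w[1]-w[2]-w[3]);x/=np.linalg.norm(x);print(w,w.mean(0),"mould",w.mean(0)+60*x)
for f,q in((T,[(a,b,6) for a in(450,720) for b in(-20,-190)]),(S,[(a,b,6) for a in(450,720) for b in(-20,-190)])):
    hsv=cv2.cvtColor(f["img"],cv2.COLOR_RGB2HSV);p=proj(f,q).astype(np.int32)
    m=np.zeros(hsv.shape[:2],np.uint8);cv2.fillPoly(m,[cv2.convexHull(p)],255);m[hsv[...,1]>=45]=0
    m=cv2.morphologyEx(m,cv2.MORPH_OPEN,np.ones((9,9)))
    c=max(cv2.findContours(m,0,1)[0],key=cv2.contourArea);(cx,cy),sz,an=cv2.minAreaRect(ray(f,c.reshape(-1,2),6)[:,:2].astype(np.float32))
    y=np.deg2rad(an if an<45 else an-90);print((cx,cy),sz,an,"mould",cx+60*np.cos(y),cy+60*np.sin(y))
E
```

```text
[[ 689.1  -27.1]
 [ 706.2 -132. ]
 [ 479.7 -170.3]
 [ 465.4  -64.2]] [585.1 -98.4] mould [644.3 -88.5]
(584.7310791015625, -93.51802825927734) (230.21475219726562, 120.10261535644531) 9.645223617553711 mould 643.88292505389 -83.4652117170279
(585.731689453125, -90.45759582519531) (232.2097625732422, 127.33984375) 9.27729606628418 mould 644.9468700009903 -80.78483031145939
```

The mould is under the nozzle to within about 1 mm in both views. Next is the tab: centre y, then go down so the pads straddle it (eef z about 116 with the length offset), and grip.

Request:
send_rows --moves '[[[0, -0.0013, -0.01, 0, 0, 0, 0], [0, 0, -0.018, 0, 0, 0, 0], [0, 0, -0.018, 0, 0, 0, 0], [0, 0, -0.018, 0, 0, 0, 0], [0, 0, -0.018, 0, 0, 0, 0], [0, 0, -0.014, 0, 0, 0, 0], [0, 0, -0.012, 0, 0, 0, 0], [0, 0, -0.005, 0, 0, 0, 0], [0, 0, 0, 0, 0, 0, 0], [0, 0, 0, 0, 0, 0, 0]]]'

```text
clock: 10.85
eef_pos: [544.7, 99.8, 115.9]
tcp_rot: [-3.141, -0.001, -0.0]
contact_force: [-0.5, -0.1, -0.8]
opening: 0.497
grasp_force: 0.0
```

Request:
send_rows --moves '[[[0, 0, 0, 0, 0, 0, -0.2], [0, 0, 0, 0, 0, 0, -0.4], [0, 0, 0, 0, 0, 0, -0.6], [0, 0, 0, 0, 0, 0, -1], [0, 0, 0, 0, 0, 0, -1], [0, 0, 0, 0, 0, 0, -1]]]' --grip_force 35

```text
clock: 11.45
eef_pos: [544.7, 100.7, 116.3]
tcp_rot: [-3.14, -0.001, -0.001]
contact_force: [-2.0, 5.1, 4.7]
opening: 0.272
grasp_force: 34.4
```

The tab is gripped (23 mm). Now I'll compute the arc increments, with the tool tilting half as fast as the lid.

```bash
python3 - <<'E'
import numpy as np
def e(t):
    a=t/2;P=np.array([716-171.5*np.cos(t)+5*np.sin(t),151+171.5*np.sin(t)+5*np.cos(t)])
    return P+40*np.array([-np.sin(a),-np.cos(a)])
th=np.deg2rad([0,1,3,6,9,12,15,18,21,24,27,30,33,36,39,42,45,48,51,54,56.5,58.5,60])
E=np.array([e(t) for t in th])
for t,d,a in zip(np.rad2deg(th[1:]),np.diff(E,axis=0)/1000,np.diff(th)/2):print(round(t,1),d.round(4),round(a,4))
print(E[10],E[-1])
E
```

```text
1.0 [-0.0002  0.003 ] 0.0087
3.0 [-0.0003  0.006 ] 0.0175
6.0 [-0.0001  0.009 ] 0.0262
9.0 [0.0004 0.0089] 0.0262
12.0 [0.0009 0.0089] 0.0262
15.0 [0.0013 0.0088] 0.0262
18.0 [0.0018 0.0087] 0.0262
21.0 [0.0022 0.0086] 0.0262
24.0 [0.0027 0.0084] 0.0262
27.0 [0.0031 0.0082] 0.0262
30.0 [0.0035 0.008 ] 0.0262
33.0 [0.0039 0.0078] 0.0262
36.0 [0.0043 0.0076] 0.0262
39.0 [0.0047 0.0073] 0.0262
42.0 [0.005 0.007] 0.0262
45.0 [0.0054 0.0067] 0.0262
48.0 [0.0057 0.0064] 0.0262
51.0 [0.006  0.0061] 0.0262
54.0 [0.0063 0.0057] 0.0262
56.5 [0.0055 0.0045] 0.0218
58.5 [0.0045 0.0034] 0.0175
60.0 [0.0035 0.0024] 0.0131
[556.12451905 194.41960651] [614.58012702 267.3823406 ]
```

Request:
send_rows --moves '[[[-0.0002, 0, 0.003, 0, 0.0087, 0, -1], [-0.0003, 0, 0.006, 0, 0.0175, 0, -1], [-0.0001, 0, 0.009, 0, 0.0262, 0, -1], [0.0004, 0, 0.0089, 0, 0.0262, 0, -1], [0.0009, 0, 0.0089, 0, 0.0262, 0, -1], [0.0013, 0, 0.0088, 0, 0.0262, 0, -1], [0.0018, 0, 0.0087, 0, 0.0262, 0, -1], [0.0022, 0, 0.0086, 0, 0.0262, 0, -1]]]'

```text
clock: 12.25
eef_pos: [550.0, 100.6, 177.5]
tcp_rot: [-3.14, 0.185, -0.0]
contact_force: [1.2, 4.1, -3.3]
opening: 0.273
grasp_force: 34.5
```

Forces are small and the grip is holding, so I'll continue.

Request:
send_rows --moves '[[[0.0027, 0, 0.0084, 0, 0.0262, 0, -1], [0.0031, 0, 0.0082, 0, 0.0262, 0, -1], [0.0035, 0, 0.008, 0, 0.0262, 0, -1], [0.0039, 0, 0.0078, 0, 0.0262, 0, -1], [0.0043, 0, 0.0076, 0, 0.0262, 0, -1], [0.0047, 0, 0.0073, 0, 0.0262, 0, -1], [0.005, 0, 0.007, 0, 0.0262, 0, -1]]]'

```text
clock: 12.95
eef_pos: [576.8, 100.2, 231.8]
tcp_rot: [-3.141, 0.37, -0.0]
contact_force: [-0.3, 3.9, -3.9]
opening: 0.275
grasp_force: 34.8
```

Request:
send_rows --moves '[[[0.0054, 0, 0.0067, 0, 0.0262, 0, -1], [0.0057, 0, 0.0064, 0, 0.0262, 0, -1], [0.006, 0, 0.0061, 0, 0.0262, 0, -1], [0.0063, 0, 0.0057, 0, 0.0262, 0, -1], [0.0055, 0, 0.0045, 0, 0.0218, 0, -1], [0.0045, 0, 0.0034, 0, 0.0175, 0, -1], [0.0035, 0, 0.0024, 0, 0.0131, 0, -1], [0, 0, 0, 0, 0, 0, -1], [0, 0, 0, 0, 0, 0, -1]]]'

```text
clock: 13.85
eef_pos: [614.1, 99.8, 267.0]
tcp_rot: [3.141, 0.524, -0.0]
contact_force: [-3.2, 0.3, 1.7]
opening: 0.273
grasp_force: 35.9
```

```bash
python3 - <<'E'
from m import *
s=sense();print(s["clock"],s["eef_pos"],s["tcp_rot"],s["contact_force"],s["opening"],s["grasp_force"])
S=grab_frame("scene");pickle.dump(S,open("l1.pkl","wb"))
H=np.array([716,101.2,151])
for t in(50,55,60,65,70):
    t=np.deg2rad(t);u=np.array([-np.cos(t),0,np.sin(t)]);n=np.array([np.sin(t),0,np.cos(t)])
    print(round(np.rad2deg(t)),[((proj(S,H+142*u+4*n+[0,b,0])[0]-[300,170])*[4,4]) for b in(-77,77)])
cv2.imwrite("pics/l1.png",cv2.resize(cv2.convertScaleAbs(S["img"][170:320,300:450,::-1],alpha=1.7),(600,600),interpolation=cv2.INTER_CUBIC))
E
```

```text
13.85 [614.1  99.8 267. ] [ 3.1  0.5 -0. ] [-3.2  0.3  1.7] 0.2730121947129269 35.86978018283844
50 [array([197.7, 209.1]), array([522. , 294.9])]
55 [array([192.2, 213.1]), array([520.8, 300.2])]
60 [array([186. , 219.4]), array([519., 308.])]
65 [array([179.2, 228.1]), array([516.5, 318.2])]
70 [array([171.9, 239.1]), array([513.3, 331. ])]
```

View pics/l1.png

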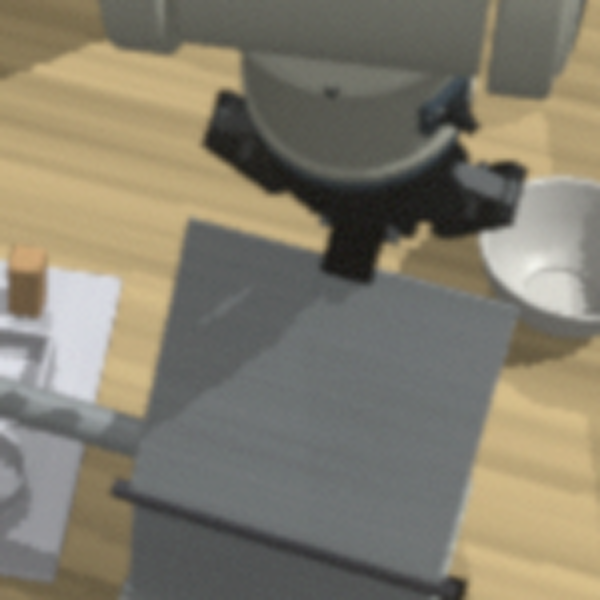

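The view shows the lid's near corners at crop pixels (189,219) and (517,310). The 60° prediction is (186,219) and (519,308), so the lid is at 60° within the measurement, agreeing with the arm's arc. The grip is firm and the tray, bowl and nozzle are undisturbed.

```bash
python3 -c "
from rig import *
print(sign_off())"
```

```text
the job is handed in; nothing more can be done
None
```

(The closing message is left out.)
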